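Draw the lowest instrument case from a gravity dispenser and lay it in the tray

TASK

Get the next instrument case ready: swing the red gate bar of the dispenser all the way aside, draw only the lowest case by its orange pull tab straight out along the landing rail until it is clear of the cases above, and let those settle down in the chute. Then gently lay the drawn case flat, right way up, across the tray in the middle of its empty end (the end without forceps and scissors). Leave the other two cases in the dispenser, and do not disturb the instruments in the tray or anything else on the bench.

Things in the scene. Friction and masses are not known exactly. Their poses are not given: they have to be found in the camera images.
- dispenser: gravity dispenser fixed to the bench: upright chute 94 x 67 mm outside, walls up to 89 mm above the bench, floor at 30 mm, on a grey base plate 10 mm thick, 70 mm wide. Origin on the bench under the chute's centre; +x to the chute's back (the mouth looks along -x, roughly at the robot), z up. It holds three cases lying flat on one another, tabs to -x, with 3 mm of play.
- chute_mouth (a point): middle of the chute's mouth at floor height, 47 mm in front of (-x from) the chute's centre, 30 mm above the bench. Two front posts with a 28 mm slot between them for the tabs hold the upper cases back; they begin 52 mm above the bench, so only the lowest case (30 to 48 mm) can come out, along -x. The cases above slide down as it leaves.
- rail_end (a point): front end of the white landing rail's top, 163 mm in front of the chute's centre, 30 mm above the bench. The rail, 30 mm wide, runs level with the chute's floor from the mouth to here. The tabs above lie on the drawn case until its centre is about 118 mm in front of the chute's centre; only then is it clear of them.
- gate_post (a point): middle of the gate's upright black round post, 12 mm in diameter, foot 46 mm and top 86 mm above the bench; this point is at 66 mm. It stands 45 mm from the pivot on a red bar 10 x 10 mm that lies 36 to 46 mm above the bench and ends 90 mm from the pivot.
- gate_pivot (a point): point on the gate's vertical pivot axis, 66 mm above the bench, at x = -88, y = +70 mm in the dispenser's frame; what stands there (a round boss of 10 mm radius) ends 50 mm above the bench.
- gate (a joint): gate angle, rad: 0 closed (bar along the dispenser's -y, in front of the lowest tab); grows clockwise seen from above, the bar swinging out along -x and on until it points nearly along +y at the stop, 3.0. Friction about 0.03 N m, no spring: it stays where left. Fully aside: more than 2.6.
- case_low_center (a point): body centre of the lowest case, the one to draw: hard case, blue base, white lid, 80 (x) x 54 (y) x 18 (z) mm, 70 to 140 g, underside 9 mm below. An orange pull tab 34 mm long, 18 wide (y), 8 thick sticks out at the -x end, level with the lid's top: tab centre at x = -57, z = +5 mm from here, tip at x = -74. Axes are the case's; in the chute they agree with the dispenser's.
- case_middle_center (a point): the same for the middle case (identical); it must stay in the chute and ends up lying on the chute's floor.
- case_top_center (a point): the same for the top case (identical); it must stay in the chute and ends up on the middle one.
- tray: shallow steel tray fixed to the bench, 183 (x) x 278 (y) x 20 (z) mm, rims 18 mm high within 10 mm of the outside; its floor may be taken as z = 0. Origin: centre of its underside. The half with y > 0 is empty, its middle at x = 0, y = +65 mm; the other half holds the instruments. Laid across: the case's x axis along the tray's x axis, either way round.
- tray_forceps: steel forceps, 146 mm long, lying across the tray in its -y half; origin at the middle of the underside. Leave alone.
- tray_scissors: steel scissors, 142 x 48 mm, lying across the tray in its -y half, next to the middle; origin at the middle of the underside. Leave alone.
- blue_marker: blue marker, 123 mm long, 14 mm thick, lying loose on the bench at the left; leave alone.
- tube: white and green ointment tube, 126 x 34 x 27 mm, lying loose on the bench at the right; leave alone.
Things that resemble listed ones, but are neither listed nor needed, are in the scene too. Leave any green or yellow look-alike of the part that bears case_top_center alone.

How it is judged:
On the way, in this order (a step that is already met when the one before it is completed fails the run):
1. the gate is swung fully aside (more than 2.6 rad) while the lowest case is still in the chute (value of joint gate above 2.6 rad and x of case_low_center in the frame of dispenser above -0.03 m), for 0.1 s.
2. the lowest case has been drawn straight out along the rail, at least 105 mm, not lifted yet (x of case_low_center in the frame of dispenser below -0.105 m and z of case_low_center in the frame of dispenser below 0.053 m and y of case_low_center in the frame of dispenser between -0.03 and 0.03 m), for 0.1 s.
At the end, for the whole second after the job is handed in: The drawn case lies flat, at rest, in the tray's empty end: centre within 45 mm of the long middle line, 30 to 103 mm from the tray's middle, across it within 0.35 rad. The other two lie level in the chute, one on its floor, one on that, within 12 mm of its centre (x of case_low_center in the frame of tray between -0.045 and 0.045 m and y of case_low_center in the frame of tray between 0.03 and 0.103 m and height (world z) of case_low_center below 0.014 m and angle between each of case_low_center, case_middle_center, case_top_center's own z axis and vertical below 0.1 rad and angle between the x axis of case_low_center and the x axis of tray, either way round below 0.35 rad and linear speed of case_low below 0.02 m/s and x of case_middle_center in the frame of dispenser between -0.012 and 0.012 m and y of case_middle_center in the frame of dispenser between -0.012 and 0.012 m and z of case_middle_center in the frame of dispenser between 0.033 and 0.045 m and x of case_top_center in the frame of dispenser between -0.012 and 0.012 m and y of case_top_center in the frame of dispenser between -0.012 and 0.012 m and z of case_top_center in the frame of dispenser between 0.05 and 0.064 m); the robot touches nothing.
It fails at once if the drawn case is dropped or slammed down (over 0.6 m/s within 35 mm of the bench) (height (world z) of case_low_center below 0.035 m and linear speed of case_low above 0.6 m/s).
It fails at once if one of the upper cases comes out of the chute (more than 20 mm forward) or is lifted more than 20 mm (x of any of case_middle_center, case_top_center in the frame of dispenser below -0.02 m or z of case_middle_center in the frame of dispenser above 0.077 m or z of case_top_center in the frame of dispenser above 0.095 m).
It fails at once if an instrument in the tray is moved more than 15 mm (distance of any of tray_forceps, tray_scissors from where it was at the start of the episode above 0.015 m).
It fails at once if the marker or the tube is moved more than 20 mm (distance of any of blue_marker, tube from where it was at the start of the episode above 0.02 m).
It fails at once if the drawn case is turned on its side (angle between case_low_center's own z axis and vertical above 0.9 rad).
It also fails if it takes over 64 s, if anything falls off the work surface, if the arm or the gripper's body presses on something with over 40 N, if the wrist force passes 120 N, or if a joint passes its speed limit or range.

ROBOT

A 6-joint arm with a two-finger parallel gripper is mounted at the origin on a cart in front of the work surface, level with it; the furniture and walls round the work are solid. World frame = base frame: x ahead of the robot, y to its left, z up, the work surface at z = 0. Lengths are in m, angles in rad, forces in N, time in s.
With the tool pointing down it reaches from about 0.35 to 0.875 m from the base axis. Payload 4.2 kg.
Tool frame: the origin (TCP) lies between the finger pads; the fingertips stand 14 mm ahead of it and the grasp point (between the pads) lies 5 mm behind it (arm.nose_length is the distance from the TCP to the fingertips, in m); z points along the fingers, x is the direction in which the jaws open and shut, and the axes are right-handed (so a half turn about z gives the same grasp; the last joint's range is limited). The gripper opens to 87 mm and grips with 3 to 60 N. Pads are 19 mm wide; open, the fingers measure 117 mm over their backs; the gripper's body (75 mm by 190 mm) begins 51 mm behind the grasp point.
Start: joints at [1.43, 0.385, 0.008, 0, -1.194, -0.259], TCP at [0.243, 0.576, 0.237] pointing down, gripper open.
Joint ranges: [-3.14, 3.14], [-1.21, 2.06], [-1.07, 1.41], [-3.16, 2.05], [-2.99, -0.16], [-3.1, 3.1]. Speed limits (rad/s): [2.79, 2.79, 3.14, 3.14, 3.14, 3.14].

INTERFACE

Orientations are given as a 3x3 rotation matrix whose columns are the frame's x, y, z axes.
In Python, from plant import readout, camera, arm gives the robot as it stands.
- The arm moves only by the shell command python3 -m inch 'ROWS' [FORCE]. ROWS is a JSON object of lists of equal length, an entry for each row: "xyz": the shift along the tool's x, y, z in mm, a list of three; "roll": the turn about the tool's z in degrees; "claw": the opening in per cent of the stroke, from 0 (shut) to 100 (fully open). In form: {"xyz": [[dx, dy, dz], ...], "roll": [roll, ...], "claw": [claw, ...]}. A call has exactly 8 rows; each row is the pose to reach, as a shift and turn from the pose commanded when the call began, along the tool's axes at that moment; what a row does not reach only later rows make up. A row lasts 1/8 s, in which the tool goes at most 62.5 mm and 10.7 degrees, less where a joint would pass 70% of its speed; a pose out of reach is approached as far as the arm can. A call with a gripper value outside its range is refused whole. The fingers move at their own pace and stop on an object; FORCE is the grip in N (left out, the last holds). Time passes only in rows, so rows that repeat a pose let the fingers close, or fill a call up. It gives the time, the measured TCP pose, the force and the opening at its end, in the units of the state.
- readout.get_obs(): the state, without advancing time (a new reading comes with each control period).
- camera(name): name is "scene" or "top" or "wrist"; returns a dict with "image" (480x640x3 uint8, red, green, blue), "mtx" (3x3 intrinsics, pixels), "dist_coeffs" ([k1, k2, p1, p2, k3] as OpenCV has them; the pictures are not rectified), "rvec" (rotation vector, rad) and "tvec" (3), from world to camera coordinates, as OpenCV has them; the wrist camera has in their place "tool_from_camera" (4x4, takes a point from camera to tool coordinates, whose origin is the TCP and whose axes are the tool frame's). Camera axes: x right, y down, z forward; pixel columns grow to the right and rows downward; lengths in m; the calibration is good to about 2 mm. A picture is of the moment at which its call begins: read the wrist's pose just before it. There is no depth.
- arm.finish_job(): hands the job in, once; it reports no verdict.
The state is a dict: "clock": time; "qpos": joint angles; "qvel": joint speeds; "joint_torque": joint torques, N m; "ee_pos": TCP position; "tool_rot": TCP orientation; "contact_force": force on the tool from outside, world axes, zero at the start; "moment": the same for the moment, N m; "finger_gap": finger opening in m.
Only numpy, scipy, OpenCV 4.12 (cv2) and the standard library are available. Lean on these libraries where they do the work, as an engineer would, in place of code of your own. Each camera call takes 0.05 s, during which the arm holds its last target. There are 200 camera calls.

## Working session

There is one attempt and no reset: what is moved stays moved. The work goes in short steps, Python scripts to look and compute and a shell command to move; the robot and the scene stay as the last step left them, time stands still between calls to the robot, and variables do not carry over. Pictures are saved under pics/ and viewed, about 8 in all and at most 12, crops included, and the job is handed in when it is done.

```bash
mkdir -p pics
cat > h.py <<'E'
import numpy as np, cv2
from plant import readout, camera, arm
def snap(n,f):
    c=camera(n); cv2.imwrite(f,c['image'][:,:,::-1]); np.save(f[:-4]+'.npy',{k:v for k,v in c.items()},allow_pickle=True); return c
def load(f): return np.load(f,allow_pickle=True).item()
def ray(c,uv):
    p=cv2.undistortPoints(np.array([[uv]],float),np.array(c['mtx']),np.array(c['dist_coeffs']))[0,0]
    R=cv2.Rodrigues(np.array(c['rvec'],float))[0]; t=np.array(c['tvec']).ravel()
    return -R.T@t, R.T@np.array([p[0],p[1],1])
def at(c,uv,z):
    o,d=ray(c,uv); return o+d*(z-o[2])/d[2]
def proj(c,P):
    return cv2.projectPoints(np.array(P,float).reshape(-1,3),np.array(c['rvec'],float),np.array(c['tvec'],float),np.array(c['mtx']),np.array(c['dist_coeffs']))[0].reshape(-1,2)
def crop(f,out,x0,y0,x1,y1,s):
    cv2.imwrite(out,cv2.resize(cv2.imread(f)[y0:y1,x0:x1],None,fx=s,fy=s,interpolation=cv2.INTER_CUBIC))
E
python3 - <<'E'
from h import *
snap('top','pics/top0.png');snap('scene','pics/sc0.png')
o=readout.get_obs();print(o['clock'],o['ee_pos'],o['tool_rot'],o['finger_gap'])
a,b=cv2.imread('pics/top0.png'),cv2.imread('pics/sc0.png')
E
```

```text
0.1 [0.24307085 0.57521713 0.23556417] [[-3.89386280e-01 -9.21074321e-01 -6.48171102e-04]
 [-9.21072353e-01  3.89386792e-01 -1.90970399e-03]
 [ 2.01136857e-03 -1.46600052e-04 -9.99997966e-01]] 0.08715878389930684
```

View pics/top0.png

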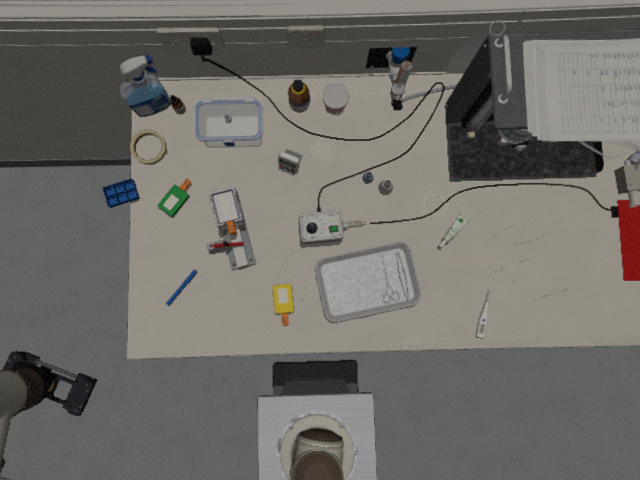

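View pics/sc0.png

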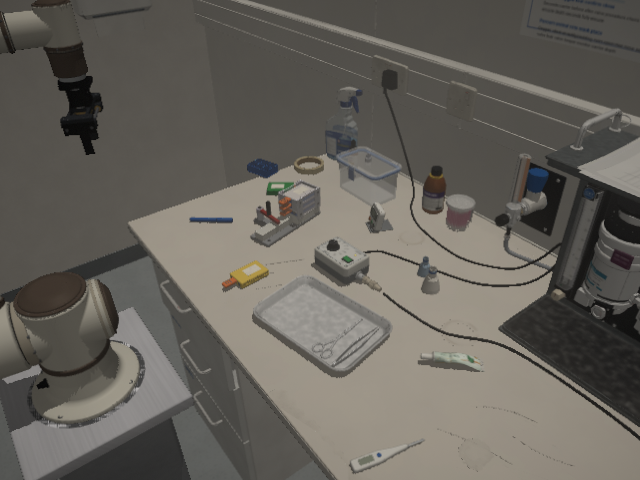

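The top view shows the dispenser with white cases at about (227,208), the rail to (241,262) and the red gate with its post at (225,244). The tray is at (367,282), with the instruments at its right end. Possible look-alikes are the green case at (174,200), the yellow case at (284,300) and the blue box at (121,193). I choose the stack in the chute and will check it in a close crop.

Run:
```python
from h import *
crop('pics/top0.png','pics/a.png',190,175,270,275,6)
a=cv2.imread('pics/a.png')
crop('pics/sc0.png','pics/b.png',245,175,325,250,4)
b=cv2.imread('pics/b.png'); b=np.vstack([b,np.zeros((300,320,3),np.uint8)])
crop('pics/top0.png','pics/c.png',305,235,425,330,1)
c=cv2.resize(cv2.imread('pics/top0.png')[235:330,305:425],(320,253),interpolation=cv2.INTER_CUBIC)
b[305:558]=c
cv2.imwrite('pics/ab.png',np.hstack([a,b]))
c=load('pics/top0.png'.replace('png','npy')); print(at(c,(227,208),.084),at(c,(367,282),0),at(c,(241,262),.03)); print(ray(c,(320,240))[0])
```

```text
[0.66449546 0.22920631 0.084     ] [ 0.45633036 -0.15436398  0.        ] [0.52040541 0.19945868 0.03      ]
[ 3.72326534e-01 -5.72610256e-04  1.53715594e+00]
```

View pics/ab.png

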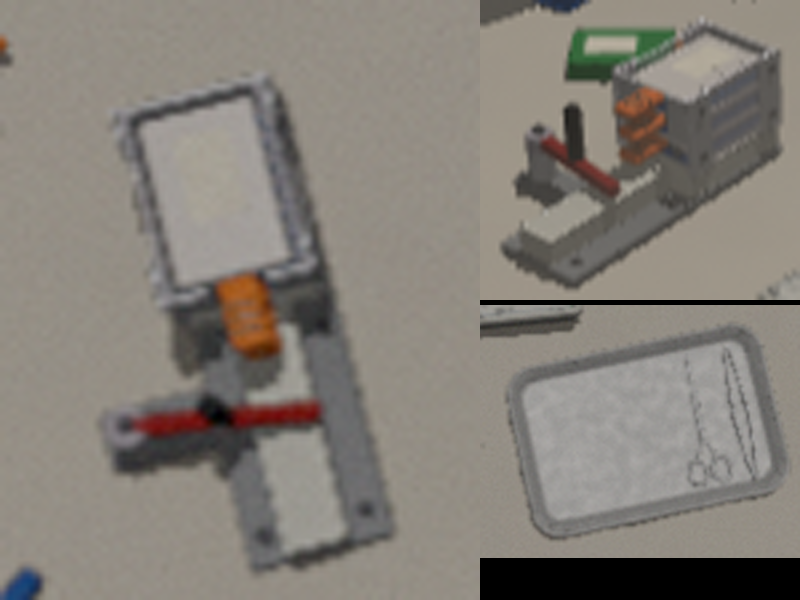

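The crop confirms it: three orange tabs stacked at the mouth, the red bar from the boss at crop (125,425) to (320,410), and the post at about (210,408). The gate is already a few degrees open. Next I fit the dispenser and tray poses.

```bash
cat >> h.py <<'E'
def fit(c,uv,P,x0):
    from scipy.optimize import least_squares
    P=np.array(P,float);uv=np.array(uv,float)
    def w(x):
        R=np.array([[np.cos(x[2]),-np.sin(x[2])],[np.sin(x[2]),np.cos(x[2])]]); return np.c_[P[:,:2]@R.T+x[:2],P[:,2]]
    r=least_squares(lambda x:(proj(c,w(x))-uv).ravel(),x0); return r.x,r.fun.reshape(-1,2)
def W(x,p):
    return np.array([x[0]+np.cos(x[2])*p[0]-np.sin(x[2])*p[1],x[1]+np.sin(x[2])*p[0]+np.cos(x[2])*p[1],p[2]])
E
python3 - <<'E'
from h import *
c=load('pics/top0.npy')
uv=np.array([(118,115),(270,78),(320,268),(165,304),(255,568),(393,533),(123,425)])/6+[190,175]
P=[(.047,.0335,.089),(.047,-.0335,.089),(-.047,-.0335,.089),(-.047,.0335,.089),(-.163,.035,.01),(-.163,-.035,.01),(-.088,.07,.05)]
D,r=fit(c,uv,P,[.65,.23,.23]);print('D',D,'\n',r.round(1))
tv=(np.array([(510,375),(748,325),(789,488),(545,538)])-[480,305])*.375+[305,235]
T,r=fit(c,tv,[(.0915,.139,.018),(.0915,-.139,.018),(-.0915,-.139,.018),(-.0915,.139,.018)],[.456,-.154,.2]);print('T',T,'\n',r.round(1))
b=at(c,np.array([320,410])/6+[190,175],.046);pv=W(D,(-.088,.07,.046));d=(b-pv)[:2];print('bar end',b,np.hypot(*d),'post',at(c,np.array([208,404])/6+[190,175],.086))
y=-np.array([-np.sin(D[2]),np.cos(D[2])]);print('gate',np.arctan2(-(y[0]*d[1]-y[1]*d[0]),y@d),'piv',pv)
np.save('D.npy',D);np.save('T.npy',T)
for n,p in [('tab',(-.057,0,.044)),('railend',(-.163,0,.03))]: print(n,W(D,p))
print('place',W(T,(0,.065,.009)))
E
```

```text
D [0.66707922 0.23036016 0.22526168] 
 [[ 0.7 -0.8]
 [-0.7 -0.6]
 [-1.1  0.5]
 [ 0.7  0.6]
 [-0.6  0.3]
 [ 0.5 -0. ]
 [ 0.6  0. ]]
T [ 0.45517621 -0.15546399  0.18059158] 
 [[-3.2 -0.8]
 [ 3.1 -2.1]
 [ 2.9  0.3]
 [-2.8  2.3]]
bar end [0.57082183 0.1904485  0.046     ] 0.0886373587591275 post [0.56960484 0.23567078 0.086     ]
gate 0.16707442370847317 piv [0.56566718 0.27893585 0.046     ]
tab [0.61151928 0.21762856 0.044     ]
railend [0.5081973  0.19395224 0.03      ]
place [ 0.44350146 -0.09152104  0.009     ]
```

The scene fits. Gate starts at about 0.17 rad, with the post at (0.569, 0.235). I move to hover above the post with the jaws along the dispenser's y axis.

```bash
python3 -m inch '{"xyz": [[20,-45,0],[45,-100,0],[70,-160,0],[95,-220,5],[120,-280,10],[145,-335,15],[168,-390,20],[186,-432,25]], "roll": [-4,-9,-14,-19,-24,-28,-32,-36], "claw": [45,45,45,45,45,45,45,45]}' 8
python3 -m inch '{"xyz": [[0,0,10],[0,0,10],[0,0,10],[0,0,10],[0,0,10],[0,0,10],[0,0,10],[0,0,10]], "roll": [0,0,0,0,0,0,0,0], "claw": [45,45,45,45,45,45,45,45]}'
python3 - <<'E'
from h import *
o=readout.get_obs();print(o['clock'],o['ee_pos'],o['tool_rot'].round(3) if hasattr(o['tool_rot'],'round') else o['tool_rot'],o['finger_gap'])
c=snap('wrist','pics/w0.png'); np.save('w0pose.npy',{'p':o['ee_pos'],'R':o['tool_rot']},allow_pickle=True)
E
```

```text
clock: 1.1
ee_pos: [0.5699, 0.2341, 0.2109]
tool_rot: [[0.228, -0.974, -0.001], [-0.974, -0.228, -0.0], [0.0, 0.001, -1.0]]
contact_force: [0.8, -0.2, 1.2]
finger_gap: 0.0393
clock: 2.1
ee_pos: [0.5688, 0.2362, 0.2015]
tool_rot: [[0.227, -0.974, -0.0], [-0.974, -0.227, -0.0], [0.0, 0.0, -1.0]]
contact_force: [1.0, 0.4, 0.2]
finger_gap: 0.039
2.1 [0.56877235 0.23622835 0.20154379] [[ 0.227 -0.974 -0.   ]
 [-0.974 -0.227 -0.   ]
 [ 0.     0.    -1.   ]] 0.038984506481265654
```

View pics/w0.png

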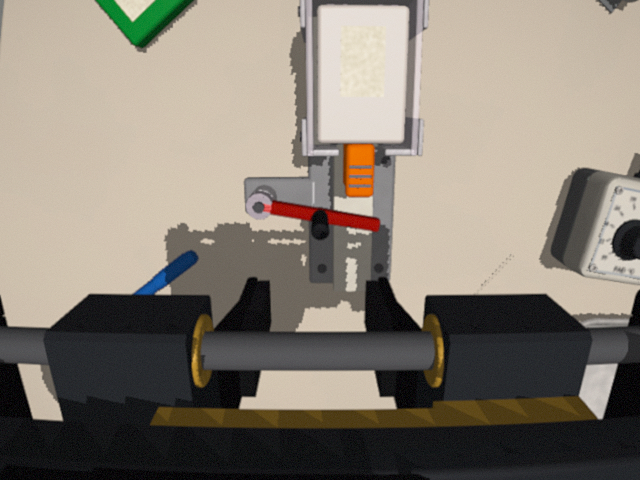

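The wrist view shows pivot (259,206), post top at about (320,217) with its foot near (320,236), bar end (379,226), and the tabs at (360,170). I refine the poses from it.

```bash
cat >> h.py <<'E'
def wcam(c,o):
    M=np.eye(4);M[:3,:3]=o['R'];M[:3,3]=o['p'];X=np.linalg.inv(M@np.array(c['tool_from_camera']))
    c=dict(c);c['rvec']=cv2.Rodrigues(X[:3,:3])[0];c['tvec']=X[:3,3];return c
E
python3 - <<'E'
from h import *
c=wcam(load('pics/w0.npy'),load('w0pose.npy'));D=np.load('D.npy')
print('post top',at(c,(320,217),.086),'foot',at(c,(320,236),.046),'cam',ray(c,(320,240))[0])
uv=[(259,207),(301,154),(423,154),(309,282),(388,282)]
P=[(-.088,.07,.05),(-.047,.0335,.089),(-.047,-.0335,.089),(-.163,.035,.01),(-.163,-.035,.01)]
D2,r=fit(c,uv,P,D);print(D,D2,r.round(1))
pv=W(D2,(-.088,.07,.046));b=at(c,(379,226),.046);print('piv',pv,np.linalg.norm(b-pv));d=(b-pv)[:2]
a=np.arctan2(d[1],d[0]);print('post',pv[:2]+.045*np.array([np.cos(a),np.sin(a)]),'gate',-np.pi/2+D2[2]-a)
np.save('D2.npy',D2)
E
```

```text
post top [0.5790923  0.23737795 0.086     ] foot [0.55495934 0.23151303 0.046     ] cam [0.6449723  0.25426269 0.34988446]
[0.66707922 0.23036016 0.22526168] [0.66931922 0.23219562 0.22866578] [[-1.3 -0.7]
 [ 5.8  0.6]
 [-5.7  0.9]
 [-0.7 -0.8]
 [ 1.9 -1. ]]
piv [0.56774241 0.28042581 0.046     ] 0.08964449757113382
post [0.57002363 0.23548367] gate 0.17795027323433188
```

```bash
python3 -m inch '{"xyz": [[1,-1,20],[1,-1,40],[1,-1,60],[1,-1,80],[1,-1,100],[1,-1,115],[1,-1,125],[1,-1,129]], "roll": [0,0,0,0,0,0,0,0], "claw": [45,45,45,45,45,45,45,45]}' 8
python3 -m inch '{"xyz": [[0,0,0],[0,0,0],[0,0,0],[0,0,0],[0,0,0],[0,0,0],[0,0,0],[0,0,0]], "roll": [0,0,0,0,0,0,0,0], "claw": [30,20,15,10,10,10,10,10]}' 8
python3 - <<'E'
import numpy as np
# arc in tool axes: tool x=-disp y, tool y=-disp x.  gate a0=.175 
a0=.175
for a in np.linspace(a0,2.95,13): 
    dx=-.045*(np.sin(a)-np.sin(a0)); dy=-.045*(np.cos(a)-np.cos(a0))
    print(round(a,2),round(-dy*1e3,1),round(-dx*1e3,1))
E
```

```text
clock: 3.15
ee_pos: [0.57, 0.2354, 0.0721]
tool_rot: [[0.227, -0.974, -0.0], [-0.974, -0.227, -0.0], [0.0, 0.0, -1.0]]
contact_force: [0.8, -0.5, 0.5]
finger_gap: 0.0393
clock: 4.15
ee_pos: [0.57, 0.235, 0.0729]
tool_rot: [[0.226, -0.974, -0.0], [-0.974, -0.226, -0.001], [0.001, 0.0, -1.0]]
contact_force: [0.6, -4.0, 3.7]
finger_gap: 0.0113
0.18 0.0 0.0
0.41 -3.0 9.9
0.64 -8.2 18.9
0.87 -15.3 26.5
1.1 -23.9 32.3
1.33 -33.6 35.9
1.56 -43.9 37.2
1.79 -54.3 36.1
2.03 -64.1 32.6
2.26 -72.8 27.0
2.49 -80.0 19.5
2.72 -85.3 10.6
2.95 -88.5 0.7
```

Post gripped (gap 11 mm). I swing it along the arc.

```bash
python3 -m inch '{"xyz": [[-1,5,0],[-3,10,0],[-5,14.5,0],[-8,19,0],[-11.5,23,0],[-15.5,26.5,0],[-19.5,29.5,0],[-24,32.3,0]], "roll": [0,0,0,0,0,0,0,0], "claw": [10,10,10,10,10,10,10,10]}' 8
python3 -m inch '{"xyz": [[-5,2,0],[-10,3.6,0],[-15,4.5,0],[-20,4.9,0],[-25,4.7,0],[-30.5,3.8,0],[-35.5,2.2,0],[-40,0.3,0]], "roll": [0,0,0,0,0,0,0,0], "claw": [10,10,10,10,10,10,10,10]}' 8
python3 -m inch '{"xyz": [[-4.5,-2.5,0],[-9,-5.5,0],[-12.5,-9,0],[-16,-13,0],[-19,-17.5,0],[-21.5,-22,0],[-23,-25,0],[-23.8,-28,0]], "roll": [0,0,0,0,0,0,0,0], "claw": [10,10,10,10,10,10,10,10]}' 8
```

```text
clock: 5.15
ee_pos: [0.531, 0.2499, 0.072]
tool_rot: [[0.225, -0.974, -0.005], [-0.974, -0.225, -0.003], [0.002, 0.005, -1.0]]
contact_force: [-1.6, -5.1, 4.3]
finger_gap: 0.0114
clock: 6.15
ee_pos: [0.5237, 0.2908, 0.0722]
tool_rot: [[0.226, -0.974, -0.0], [-0.974, -0.226, -0.0], [0.0, 0.0, -1.0]]
contact_force: [-0.9, -2.3, -4.5]
finger_gap: 0.0113
clock: 7.15
ee_pos: [0.5458, 0.3199, 0.0726]
tool_rot: [[0.226, -0.974, -0.0], [-0.974, -0.226, -0.0], [0.0, 0.0, -1.0]]
contact_force: [-1.3, -2.3, -2.8]
finger_gap: 0.0116
```

The gate is at about 2.89 rad (radius check 45.5 mm). I release, rise and move over the tabs. The tool can't tilt, so I'll grip only the tab tips low down. The posts hold the upper cases back, and the lowest is free to come out.

```bash
python3 -m inch '{"xyz": [[0,0,0],[0,0,0],[0,0,0],[0,0,-15],[0,0,-40],[0,0,-65],[0,0,-85],[0,0,-100]], "roll": [0,0,0,0,0,0,0,0], "claw": [25,40,45,45,45,45,45,45]}' 8
python3 -m inch '{"xyz": [[20,-5,0],[45,-10,0],[70,-16,0],[95,-21,0],[107,-24,0],[114,-26,0],[114,-26,0],[114,-26,0]], "roll": [0,0,0,0,0,0,0,0], "claw": [45,45,45,45,45,45,45,45]}' 8
python3 - <<'E'
from h import *
o=readout.get_obs()
snap('wrist','pics/w1.png'); np.save('w1pose.npy',{'p':o['ee_pos'],'R':o['tool_rot']},allow_pickle=True)
E
```

```text
clock: 8.15
ee_pos: [0.546, 0.3204, 0.1749]
tool_rot: [[0.227, -0.974, 0.002], [-0.974, -0.227, 0.002], [-0.001, -0.003, -1.0]]
contact_force: [-0.5, 0.2, 0.7]
finger_gap: 0.039
clock: 9.15
ee_pos: [0.5965, 0.2154, 0.1725]
tool_rot: [[0.227, -0.974, -0.0], [-0.974, -0.227, 0.0], [-0.0, 0.0, -1.0]]
contact_force: [-0.0, 0.6, 0.3]
finger_gap: 0.0394
```

View pics/w1.png

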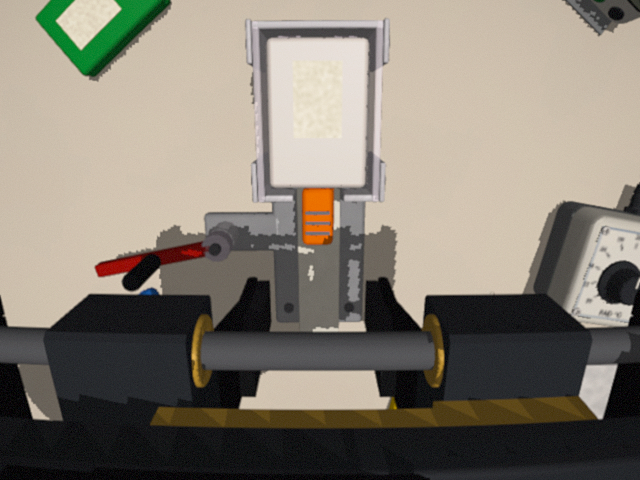

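The gate lies aside, its bar from (215,248) to (97,270). The tab tip is at about (317,243) and the chute corners at (255,198) and (382,198). I compute the tip position.

Run:
```python
from h import *
o=load('w1pose.npy');c=wcam(load('pics/w1.npy'),o);D=np.load('D2.npy')
t=at(c,(317.5,243),.084);print('tip',t,'cam',ray(c,(320,240))[0])
for n,uv,z in [('chuteL',(254,199),.089),('chuteR',(383,199),.089),('backL',(247,21),.089),('backR',(389,21),.089),('lidL',(271,186),.084),('lidR',(366,186),.084),('piv',(219,243),.05)]: print(n,at(c,uv,z))
ax=np.array([np.cos(D[2]),np.sin(D[2])]);g=t[:2]+ax*.0005
d=g-o['p'][:2];R=o['R'];print('tool shift',R[:2,:2].T@d*1e3, W(D,(-.074,0,0)),W(np.load('D.npy'),(-.074,0,0)))
print('expect lids', np.hypot(*(at(c,(271,186),.084)-at(c,(366,186),.084))[:2]))
```

```text
tip [0.59810419 0.21611551 0.084     ] cam [0.67273324 0.23344278 0.32084037]
chuteL [0.61658736 0.25644172 0.089     ]
chuteR [0.63274949 0.18701926 0.089     ]
backL [0.70590691 0.27766295 0.089     ]
backR [0.72211565 0.2080041  0.089     ]
lidL [0.62481801 0.2490364  0.084     ]
lidR [0.63686578 0.19728611 0.084     ]
piv [0.57245729 0.27760171 0.05      ]
tool shift [-0.37963604 -2.20265865] [0.59724546 0.21542143 0.        ] [0.59494878 0.21383141 0.        ]
expect lids 0.05313417685668915
```

```bash
python3 -m inch '{"xyz": [[0,-3,20],[0,-3,40],[0,-3,60],[0,-3,80],[0,-3,98],[0,-3,112],[0,-3,121],[0,-3,125]], "roll": [0,0,0,0,0,0,0,0], "claw": [45,45,45,45,45,45,45,45]}' 30
python3 -m inch '{"xyz": [[0,0,0],[0,0,0],[0,0,0],[0,0,0],[0,0,0],[0,0,0],[0,0,0],[0,0,0]], "roll": [0,0,0,0,0,0,0,0], "claw": [35,27,22,15,10,10,10,10]}' 30
```

```text
clock: 10.2
ee_pos: [0.5997, 0.2155, 0.0471]
tool_rot: [[0.227, -0.974, -0.0], [-0.974, -0.227, -0.0], [0.0, 0.0, -1.0]]
contact_force: [0.2, -0.9, -0.0]
finger_gap: 0.0394
clock: 11.2
ee_pos: [0.5999, 0.2156, 0.048]
tool_rot: [[0.227, -0.974, 0.001], [-0.974, -0.227, 0.0], [-0.0, -0.001, -1.0]]
contact_force: [-0.3, -0.3, 3.6]
finger_gap: 0.0176
```

Tabs gripped (gap 17.6 mm). I draw 28 mm slowly along tool +y.

```bash
python3 -m inch '{"xyz": [[0,3,0],[0,6,0],[0,9,0],[0,13,0],[0,17,0],[0,21,0],[0,25,0],[0,28,0]], "roll": [0,0,0,0,0,0,0,0], "claw": [10,10,10,10,10,10,10,10]}' 30
python3 - <<'E'
from h import *
o=readout.get_obs();print(o['ee_pos'],o['contact_force'])
snap('wrist','pics/w2.png');snap('scene','pics/sc2.png'); np.save('w2pose.npy',{'p':o['ee_pos'],'R':o['tool_rot']},allow_pickle=True)
crop('pics/sc2.png','pics/sc2c.png',225,150,345,255,3)
a=cv2.resize(cv2.imread('pics/w2.png')[0:360,150:490],None,fx=.9,fy=.9);b=cv2.imread('pics/sc2c.png')
h=max(a.shape[0],b.shape[0]);f=lambda m:cv2.copyMakeBorder(m,0,h-m.shape[0],0,0,cv2.BORDER_CONSTANT)
cv2.imwrite('pics/v2.png',np.hstack([f(a),f(b)]))
E
```

```text
clock: 12.2
ee_pos: [0.5731, 0.2096, 0.048]
tool_rot: [[0.227, -0.974, 0.002], [-0.974, -0.227, 0.001], [-0.001, -0.002, -1.0]]
contact_force: [2.5, 0.6, 2.2]
finger_gap: 0.0171
[0.5731324  0.20956671 0.04797286] [2.52350576 0.59803006 2.15900591]
```

View pics/v2.png

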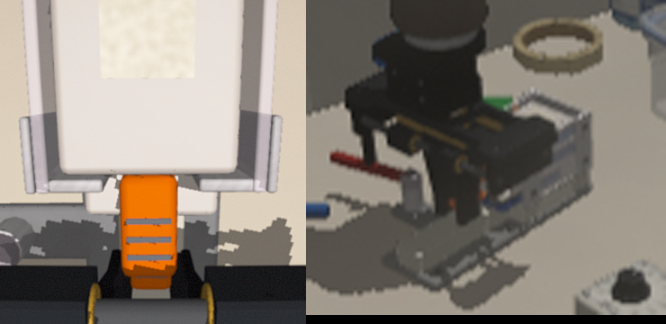

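The lower case's front edge is coming out under the tabs (crop (150,195)). The upper cases stay put and the force is only 2.5 N. I keep drawing.

```bash
python3 -m inch '{"xyz": [[0,5,0],[0,11,0],[0,18,0],[0,25,0],[0,32,0],[0,39,0],[0,46,0],[0,53,0]], "roll": [0,0,0,0,0,0,0,0], "claw": [10,10,10,10,10,10,10,10]}' 30
python3 -m inch '{"xyz": [[0,7,0],[0,14,0],[0,21,0],[0,28,0],[0,35,0],[0,42,0],[0,49,0],[0,54,0]], "roll": [0,0,0,0,0,0,0,0], "claw": [10,10,10,10,10,10,10,10]}' 30
python3 - <<'E'
from h import *
o=readout.get_obs()
snap('wrist','pics/w3.png');np.save('w3pose.npy',{'p':o['ee_pos'],'R':o['tool_rot']},allow_pickle=True)
E
```

```text
clock: 13.3
ee_pos: [0.5202, 0.197, 0.0476]
tool_rot: [[0.227, -0.974, -0.0], [-0.974, -0.227, -0.0], [0.0, 0.0, -1.0]]
contact_force: [2.6, 0.4, 5.6]
finger_gap: 0.0175
clock: 14.3
ee_pos: [0.4671, 0.1843, 0.0472]
tool_rot: [[0.226, -0.974, -0.002], [-0.974, -0.226, -0.001], [0.001, 0.002, -1.0]]
contact_force: [1.9, 0.9, 3.5]
finger_gap: 0.0176
```

View pics/w3.png

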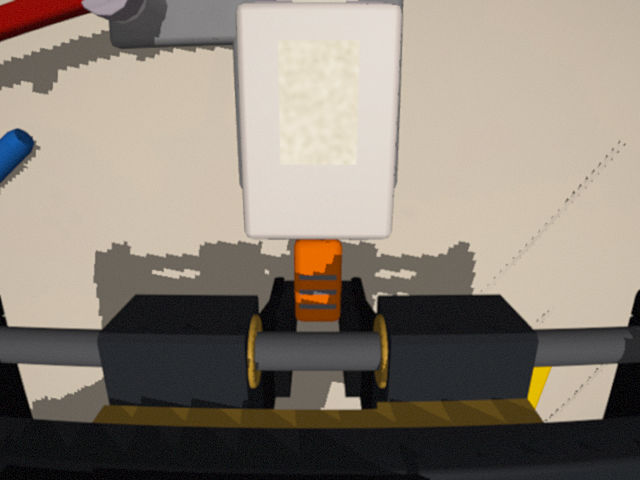

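The drawn case's lid spans about (240,3)–(398,238), with its tab at (318,280). The upper cases are out of view, so none came along.

Run:
```python
from h import *
o=load('w3pose.npy');c=wcam(load('pics/w3.npy'),o);D=np.load('D2.npy')
q=[at(c,u,.048) for u in [(236,3),(402,3),(246,238),(393,238)]]
m=np.mean(q,0);print(np.round(q,4),'c',m, 'len',np.linalg.norm(q[0]-q[2]),np.linalg.norm(q[2]-q[3]))
s,co=np.sin(D[2]),np.cos(D[2]);d=m[:2]-D[:2];print('disp',d[0]*co+d[1]*s,-d[0]*s+d[1]*co)
print('tool shift to centre',o['R'][:2,:2].T@(m[:2]-o['p'][:2])*1e3, 'yaw', np.arctan2(*((q[0]+q[1]-q[2]-q[3])[[1,0]])),D[2])
```

```text
[[0.569  0.235  0.048 ]
 [0.581  0.1835 0.048 ]
 [0.4928 0.2172 0.048 ]
 [0.5048 0.1655 0.048 ]] c [0.53690679 0.20027761 0.048     ] len 0.07824756938948772 0.05306603371386557
disp -0.13620081076753593 -0.0010721525188926058
tool shift to centre [  0.28099055 -71.63180192] yaw 0.23082035579762503 0.22866578303675014
```

Case centre is at dispenser x = -136 mm, y ≈ -1 mm, so step 2 is met. I release, rise, move 72 mm back over the body and grip it across its width.

```bash
python3 -m inch '{"xyz": [[0,0,0],[0,0,0],[0,0,0],[0,0,-10],[0,0,-25],[0,0,-40],[0,-10,-40],[0,-22,-40]], "roll": [0,0,0,0,0,0,0,0], "claw": [35,60,76,76,76,76,76,76]}' 25
python3 -m inch '{"xyz": [[0,-15,0],[0,-32,0],[0,-45,0],[0,-50,0],[0,-50,15],[0,-50,30],[0,-50,42],[0,-50,48]], "roll": [0,0,0,0,0,0,0,0], "claw": [76,76,76,76,76,76,76,76]}' 25
python3 -m inch '{"xyz": [[0,0,0],[0,0,0],[0,0,0],[0,0,0],[0,0,0],[0,0,0],[0,0,0],[0,0,0]], "roll": [0,0,0,0,0,0,0,0], "claw": [70,64,58,52,50,50,50,50]}' 25
```

```text
clock: 15.35
ee_pos: [0.4903, 0.19, 0.0875]
tool_rot: [[0.227, -0.974, 0.0], [-0.974, -0.227, 0.0], [-0.0, -0.0, -1.0]]
contact_force: [0.2, 0.5, 0.1]
finger_gap: 0.0657
clock: 16.35
ee_pos: [0.5376, 0.2009, 0.0382]
tool_rot: [[0.227, -0.974, -0.002], [-0.974, -0.227, -0.001], [0.001, 0.002, -1.0]]
contact_force: [-0.5, -0.5, -0.1]
finger_gap: 0.066
clock: 17.35
ee_pos: [0.5386, 0.2014, 0.0401]
tool_rot: [[0.227, -0.974, 0.001], [-0.974, -0.227, 0.0], [-0.0, -0.001, -1.0]]
contact_force: [0.0, -0.5, 6.2]
finger_gap: 0.0538
```

Body gripped (gap 53.8 mm). I lift and carry it towards the tray's empty end.

```bash
python3 -m inch '{"xyz": [[0,0,-3],[0,0,-8],[0,0,-16],[0,0,-28],[0,0,-45],[0,0,-65],[0,0,-85],[0,0,-100]], "roll": [0,0,0,0,0,0,0,0], "claw": [50,50,50,50,50,50,50,50]}' 30
python3 -m inch '{"xyz": [[12,7,0],[30,18,0],[52,32,0],[76,46,0],[100,61,0],[124,75,0],[148,89,0],[172,104,0]], "roll": [0,0,1,1,2,2,3,3], "claw": [50,50,50,50,50,50,50,50]}' 30
python3 -m inch '{"xyz": [[22,12,0],[44,26,0],[62,37,0],[76,45,0],[86,51,0],[86,51,0],[86,51,0],[86,51,0]], "roll": [0,0,0,0,0,0,0,0], "claw": [50,50,50,50,50,50,50,50]}' 30
python3 - <<'E'
from h import *
o=readout.get_obs()
snap('wrist','pics/w4.png');np.save('w4pose.npy',{'p':o['ee_pos'],'R':o['tool_rot']},allow_pickle=True)
snap('scene','pics/sc4.png');snap('top','pics/top4.png')
E
```

```text
clock: 18.35
ee_pos: [0.5386, 0.2014, 0.1412]
tool_rot: [[0.227, -0.974, 0.001], [-0.974, -0.227, 0.001], [-0.001, -0.002, -1.0]]
contact_force: [-0.3, -0.5, -1.0]
finger_gap: 0.0537
clock: 19.35
ee_pos: [0.4747, 0.0079, 0.1394]
tool_rot: [[0.174, -0.985, -0.0], [-0.985, -0.174, -0.0], [0.0, 0.0, -1.0]]
contact_force: [1.1, 0.5, -1.7]
finger_gap: 0.0538
clock: 20.35
ee_pos: [0.4411, -0.0831, 0.1395]
tool_rot: [[0.176, -0.984, 0.0], [-0.984, -0.176, 0.0], [-0.0, -0.0, -1.0]]
contact_force: [0.3, 0.2, -0.7]
finger_gap: 0.054
```

View pics/w4.png

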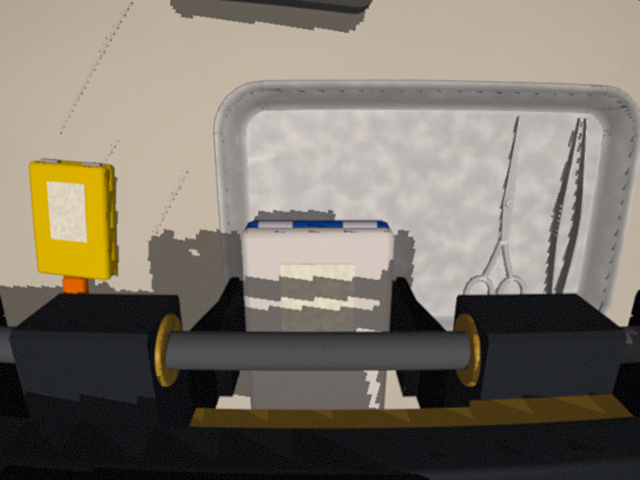

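View pics/sc4.png

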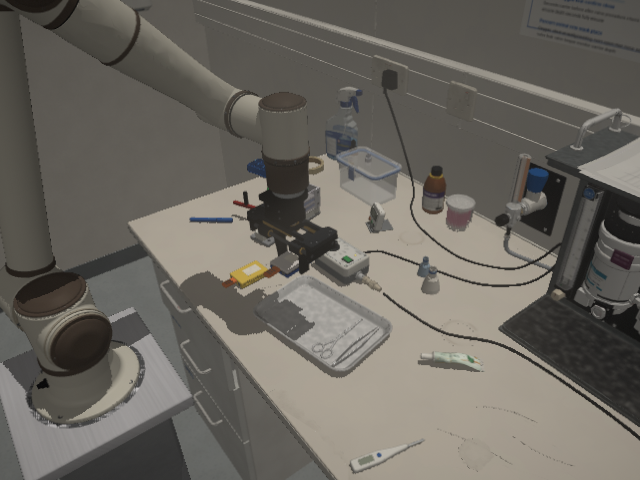

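The case hangs level, its far end at (318,222). The tray's back rim runs from about (216,82) to (639,86), and the instruments are to the right. I compute the tray frame from here.

Run:
```python
from h import *
o=load('w4pose.npy');c=wcam(load('pics/w4.npy'),o);T=np.load('T.npy')
L=at(c,(215,82),.018);R=at(c,(639,85),.018);print(L,R,np.linalg.norm(L-R))
y=(L-R)[:2];y/=np.linalg.norm(y);x=np.array([y[1],-y[0]]);th=np.arctan2(x[1],x[0])
m=(L+R)[:2]/2-x*.0915;print('tray',m,th,'top',T)
for n,(cc,t) in {'w':(m,th),'top':(T[:2],T[2])}.items():
    ct=np.array([np.cos(t),np.sin(t)]);yt=np.array([-ct[1],ct[0]])
    g=cc+yt*.065
    d=o['p'][:2]-cc;print(n,'TCP in tray',d@ct,d@yt,'shift to place',o['R'][:2,:2].T@(g-o['p'][:2])*1e3)
q=[at(c,u,.147) for u in [(244,226),(393,226)]];print('case far end', np.round(q,4))
print('tool yaw',np.arctan2(-o['R'][1,1],-o['R'][0,1]))
```

```text
[ 0.52184726 -0.00537477  0.018     ] [ 0.57199498 -0.26770667  0.018     ] 0.26708205083129904
tray [ 0.45704848 -0.15372089] 0.18888258664536026 top [ 0.45517621 -0.15546399  0.18059158]
w TCP in tray -0.002356869209032367 0.07239346057374278 shift to place [ 7.36489216 -2.44467894]
top TCP in tray -0.0008021014306312888 0.07374989876797097 shift to place [ 8.74694741 -0.83367034]
case far end [[ 0.4749 -0.0511  0.147 ]
 [ 0.4838 -0.1013  0.147 ]]
tool yaw 0.17698305984855559
```

Both estimates agree within 2 mm. My grip is low on the case: the fingertips reach 4 mm below its underside. So I'll stop with the tips about 2 mm above the floor and release from there, a drop of about 6 mm (≈0.3 m/s at most).

```bash
python3 -m inch '{"xyz": [[3,-2,4],[6,-3,12],[8,-4,24],[8,-4,37],[8,-4,50],[8,-4,63],[8,-4,74],[8,-4,80]], "roll": [0,0,0,0,0,0,0,0], "claw": [50,50,50,50,50,50,50,50]}' 30
python3 -m inch '{"xyz": [[0,0,6],[0,0,13],[0,0,20],[0,0,27],[0,0,33],[0,0,38],[0,0,42],[0,0,43]], "roll": [0,0,0,0,0,0,0,0], "claw": [50,50,50,50,50,50,50,50]}' 15
python3 -m inch '{"xyz": [[0,0,0],[0,0,0],[0,0,0],[0,0,0],[0,0,0],[0,0,0],[0,0,0],[0,0,0]], "roll": [0,0,0,0,0,0,0,0], "claw": [50,50,50,50,50,50,50,50]}' 4
```

```text
clock: 21.5
ee_pos: [0.4459, -0.0907, 0.0587]
tool_rot: [[0.175, -0.985, -0.001], [-0.985, -0.175, -0.0], [0.0, 0.001, -1.0]]
contact_force: [-0.4, 0.1, -1.8]
finger_gap: 0.0534
clock: 22.5
ee_pos: [0.4461, -0.0907, 0.0163]
tool_rot: [[0.175, -0.985, -0.0], [-0.985, -0.175, -0.0], [-0.0, 0.0, -1.0]]
contact_force: [-0.3, 1.0, -1.1]
finger_gap: 0.054
clock: 23.5
ee_pos: [0.4462, -0.0906, 0.0166]
tool_rot: [[0.175, -0.985, 0.0], [-0.985, -0.175, 0.0], [0.0, -0.0, -1.0]]
contact_force: [-0.6, 0.2, -1.1]
finger_gap: 0.054
```

```bash
python3 -m inch '{"xyz": [[0,0,1],[0,0,1.5],[0,0,1.5],[0,0,1.5],[0,0,1.5],[0,0,1.5],[0,0,1.5],[0,0,1.5]], "roll": [0,0,0,0,0,0,0,0], "claw": [50,50,54,58,62,66,70,72]}' 4
python3 -m inch '{"xyz": [[0,0,0],[0,0,0],[0,0,-10],[0,0,-30],[0,0,-60],[0,0,-90],[0,0,-120],[0,0,-140]], "roll": [0,0,0,0,0,0,0,0], "claw": [72,72,72,72,72,72,72,72]}' 4
python3 -m inch '{"xyz": [[0,15,0],[0,35,0],[0,55,0],[0,70,0],[0,80,0],[0,80,0],[0,80,0],[0,80,0]], "roll": [0,0,0,0,0,0,0,0], "claw": [72,72,72,72,72,72,72,72]}' 4
python3 - <<'E'
from h import *
o=readout.get_obs();print(o['clock'],o['contact_force'])
snap('scene','pics/sc5.png');snap('wrist','pics/w5.png');np.save('w5pose.npy',{'p':o['ee_pos'],'R':o['tool_rot']},allow_pickle=True)
a=cv2.resize(cv2.imread('pics/sc5.png')[160:380,230:400],None,fx=2.6,fy=2.6,interpolation=cv2.INTER_CUBIC)
b=cv2.resize(cv2.imread('pics/w5.png'),None,fx=.54,fy=.54)
a=cv2.copyMakeBorder(a,0,0,0,b.shape[1],cv2.BORDER_CONSTANT);a[:b.shape[0],-b.shape[1]:]=b;cv2.imwrite('pics/v5.png',a)
E
```

```text
clock: 24.5
ee_pos: [0.4463, -0.0907, 0.0152]
tool_rot: [[0.175, -0.985, 0.0], [-0.985, -0.175, 0.0], [0.0, -0.0, -1.0]]
contact_force: [0.5, -0.0, -1.0]
finger_gap: 0.0618
clock: 25.5
ee_pos: [0.4465, -0.0906, 0.1573]
tool_rot: [[0.175, -0.984, 0.003], [-0.984, -0.175, 0.0], [0.0, -0.003, -1.0]]
contact_force: [0.8, -0.4, 0.3]
finger_gap: 0.0627
clock: 26.5
ee_pos: [0.368, -0.1046, 0.155]
tool_rot: [[0.175, -0.985, 0.0], [-0.985, -0.175, -0.0], [0.0, -0.0, -1.0]]
contact_force: [-0.5, 0.4, -1.4]
finger_gap: 0.0625
26.5 [-0.54192784  0.3745308  -1.3754093 ]
```

View pics/v5.png

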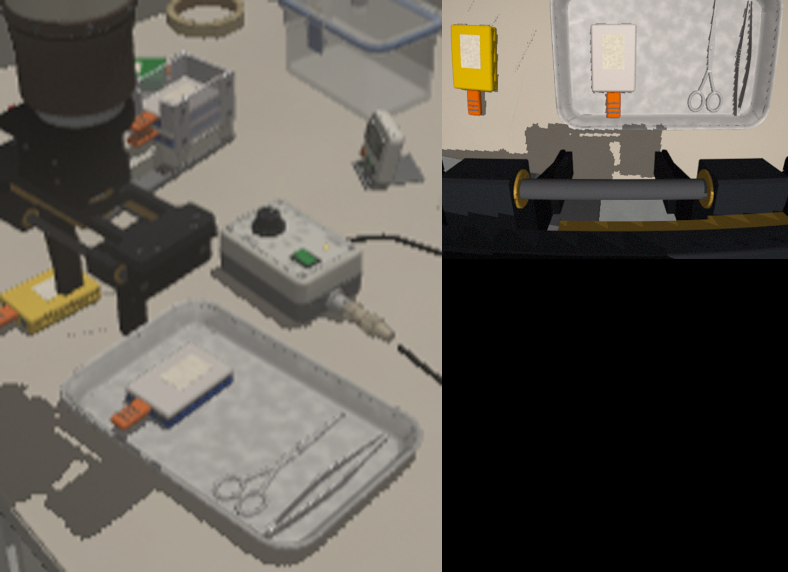

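The case lies flat and upright in the tray's empty end, crop (180,390), with the instruments untouched. Two tabs remain at the dispenser, at (145,125). I check those two against their expected seated positions, and the placed case numerically.

Run:
```python
from h import *
o=load('w5pose.npy');c=wcam(load('pics/w5.npy'),o)
q=np.array([at(c,(np.array(u)-[442,0])/.54,.018) for u in [(593,25),(635,25),(592,91),(635,91)]]);m=q.mean(0)
a=(q[0]+q[1]-q[2]-q[3]);th=.185;d=m[:2]-[.456,-.1546]
print('case',m,'in tray',d@[np.cos(th),np.sin(th)],d@[-np.sin(th),np.cos(th)],'yaw',np.arctan2(a[1],a[0])-th)
D=(np.load('D.npy')+np.load('D2.npy'))/2
s=load('pics/sc5.npy');t=snap('top','pics/top5.png')
def ov(c,f,x0,y0,x1,y1,k):
    im=cv2.resize(cv2.imread(f)[y0:y1,x0:x1],None,fx=k,fy=k,interpolation=cv2.INTER_CUBIC)
    for z,col in [(.048,(0,255,0)),(.066,(255,0,255))]:
        P=[W(D,(x,y,z)) for x,y in [(-.04,.009),(-.074,.009),(-.074,-.009),(-.04,-.009)]]
        cv2.polylines(im,[np.int32((proj(c,P)-[x0,y0]+.5)*k)],False,col,1)
    return im
a=ov(s,'pics/sc5.png',265,175,325,235,6);b=ov(t,'pics/top5.png',195,180,255,240,6)
cv2.imwrite('pics/v6.png',np.hstack([a,b]))
```

```text
case [ 0.44344188 -0.09114164  0.018     ] in tray -0.0006708822312623732 0.06468554904895435 yaw -0.016816108472072266
```

View pics/v6.png

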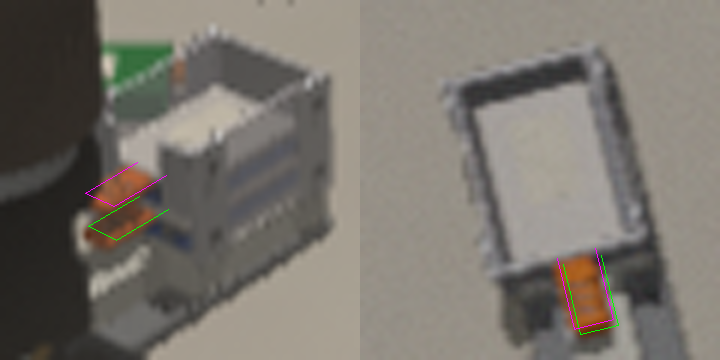

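The remaining two tabs match the seated outlines (floor and second level) to within a few millimetres. The drawn case is at tray (-1, +65) mm, yaw error 0.02 rad. I hand in.

```bash
python3 -c "
from h import *
print(arm.finish_job())"
```

```text
the job is handed in; nothing more can be done
None
```

I finished the task and handed it in at about 27 s on the robot's clock. No verdict is reported, so the results below are my own checks.

- **Gate:** I swung it by its post to about 2.9 rad, and the later picture shows it aside.
- **Drawing the case:** I drew the lowest case by its tab to about 136 mm in front of the chute's centre, 1 mm off the rail's line. The tool can't tilt, so the first few millimetres of the pull gripped all three tabs at their tips. The chute's front posts held the upper two back.
- **Placing the case:** I regripped the case by its body and laid it flat, right way up, in the tray. It measured x ≈ -1 mm, y ≈ +65 mm in the tray's frame, 0.02 rad off square. I had gripped it low, so it dropped about 5 mm on release, an estimated 0.3 m/s against the 0.6 m/s limit.
- **Upper cases:** The two remaining tabs match the projected seated outlines on the chute's floor and the level above, to within a few millimetres.
- **Tray instruments:** They look undisturbed in the last pictures.
- **Marker and tube:** The arm did not go near the tube, and the marker lay below everything that moved past it. I did not measure either again at the end.
- **Disagreements:** My first fit of the tray's corners was off by about 3 pixels, with the length reading short. A second fit from the wrist camera put its centre within 2–3 mm of the first.

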